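# Clear the trowel and hold the little cactus over its new pot

## Robot

A 6-joint arm with a two-finger parallel gripper is mounted at the origin on the work surface. World frame = base frame: x ahead of the robot, y to its left, z up, the work surface at z = 0. Lengths are in mm, angles in degrees, forces in N, time in s.
With the tool pointing down it reaches from about 350 to 850 mm from the base axis. Payload 8.1 kg.
Tool frame: the origin (TCP) lies between the finger pads; the fingertips stand 22 mm ahead of it and the grasp point (between the pads) lies 3 mm ahead of it; z points along the fingers, y is the line along which they close (so a half turn about z gives the same grasp; the last joint's range is limited). The gripper opens to 85 mm and grips with 20 to 120 N. Pads are 22 mm wide; open, the fingers measure 114 mm over their backs; the gripper's body (76 mm by 85 mm) begins 54 mm behind the grasp point. The pads swing forward as they close: fully open they stand 13 mm farther back than shut.
Start: joints at [64.779, 7.471, 85.268, -0, 87.261, -4.893], TCP at [208.421, 562.642, 253.292] pointing down, gripper open.
Joint ranges: [-169.43, 169.43], [-51.17, 129.36], [1.28, 143.12], [-76.62, 256.62], [0, 156.53], [-152.29, 152.29]. Speed limits (degrees/s): [136.94, 136.94, 159.86, 180, 180, 180].

## Interface

Orientations are given as [roll, pitch, yaw] about the fixed x, y, z axes, in that order (R = Rz(yaw) Ry(pitch) Rx(roll)).
In Python, from bench import r, vision gives the robot as it stands.
- The arm moves only by the tool step_arm, never from a script. Its argument "targets" is a list that holds one entry, the list of rows, each a list of 6 numbers: the shift along the world's x, y, z in mm, then the turn, a rotation vector about the world's x, y, z in rad. In form: [[[x, y, z, rx, ry, rz], ...]]. A call has 1 to 12 rows; each row is the pose to reach, as a shift and turn from the pose commanded when the call began; what a row does not reach only later rows make up. A row lasts 1/12 s, in which the tool goes at most 41.7 mm and 7.16 degrees, less where a joint would pass 70% of its speed; a pose out of reach is approached as far as the arm can. A call with a gripper value outside its range is refused whole. "fingers" is the gripper's target within -1 to 1 (shut at 1, half-way at 0, fully open at -1), set as the call begins (left out, the last holds). The fingers move at their own pace and stop on an object; "newtons" is the grip in N (left out, the last holds). Time passes only in rows, so rows that repeat a pose let the fingers close. It gives the time, the measured TCP pose, the force, the opening and the grip force at its end, in the units of the state.
- r.sense(): the state, without advancing time (a new reading comes with each control period).
- vision.snapshot(name): name is "scene" or "top" or "wrist"; returns a dict with "img" (480x640x3 uint8, blue, green, red), "mtx" (3x3 intrinsics, pixels), "eye" and "attitude" of the camera in the world. Camera axes: x right, y up, looking along -z (the intrinsics and any distortion apply to the point x, -y, -z); pixel columns grow to the right and rows downward; lengths in mm; the calibration is good to about 2 mm. The wrist camera is an equidistant fisheye: a pixel r from the principal point sees the ray r / f radians off the axis. A picture is of the moment at which its call begins. There is no depth.
- r.hand_in(): hands the job in; it is judged then, once.
The state is a dict: "time": time; "joint_pos": joint angles; "qd": joint speeds; "joint_efforts": joint torques, N m; "tool_pos": TCP position; "tcp_rot": TCP orientation; "ft_force": force on the tool from outside, world axes, zero at the start; "wrist_torque": the same for the moment, N m; "finger_gap": finger opening in mm; "grip_force": force on a finger pad.
Only numpy, scipy, OpenCV 4.12 (cv2) and the standard library are available. Lean on these libraries where they do the work, as an engineer would, in place of code of your own. Each camera call takes 0.05 s, during which the arm holds its last target. There are 200 camera calls.

## Task

The trowel is lying across the empty plant pot: first lay it flat in the tool tray, handle end in the narrow slot and blade in the wide one, and let go of it. Then take the kitchen tongs, close them on the little spiny cactus, never touching it with the gripper itself, lift it off its saucer and bring it over the middle of the plant pot, roughly upright and a few centimetres above the rim. Finish while still holding it there in the tongs, and leave the pot and the other things on the shelf where they are.

Things in the scene. Friction and masses are not known exactly. Their poses are not given: they have to be found in the camera images.
- tray: Shallow light-wood tool tray, fixed, 262 x 126 mm outside, walls 19 mm above the shelf. Origin under its centre, axes as tray_floor.
- tray_floor (a point): Centre of the tool tray's floor, 4 mm above the shelf; x runs along the tray from handle end to blade end. Clear floor: x -125 to 125, y -57 to 57 mm. Corner blocks (height of the walls) leave a 40 mm wide handle slot at x -125 to -80 and a 76 mm blade slot at x 45 to 125 mm. The trowel fits with trowel_grip above this point and its x axis along the tray's; 9 mm play sideways.
- trowel_grip (a point): Stainless hand trowel, 0.16 kg, flat underside, lying level across the plant pot's rim. This point is its balance point, on the handle, 11 mm above its underside (half-way up). x axis runs to the blade. Handle 22 mm wide and high, x -90 to +32 mm; 12 mm wide neck; blade 5 mm thick (edges 8 mm), 60 mm wide, x +42 to +102 mm, then a nose 36 mm wide to +123 mm.
- trowel_tip (a point): Front end of the trowel blade, 123 mm ahead of trowel_grip, half-way up the 5 mm blade.
- trowel: The same trowel; its origin is on the underside, 11 mm below trowel_grip, same axes.
- pot_mouth (a point): Empty terracotta plant pot, loose, 0.9 kg, 100 mm high; this point is the centre of its mouth at rim height. Rim 130 mm outside, 116 mm inside; foot 84 mm.
- plant_pot: The same pot; origin at the centre of its underside.
- tongs_grip (a point): Steel kitchen tongs, 0.12 kg, lying flat, opening in the horizontal plane. This point lies midway between the two flat grip pads, 13 mm above the underside, near the balance point. x axis runs from the hinge (85 mm behind) to the tips (92 mm ahead). Each pad is 48 mm long, 26 mm high; 48 mm over both pads' outsides at rest (fully open), 34 mm when closed on the cactus.
- tongs_tips (a point): Midway between the tongs' tips, 92 mm ahead of tongs_grip, 13 mm above the tongs' underside. The tips are plates 26 mm high and 28 mm long, 60 mm apart inside when open, 76 mm over the outsides; each has two upright ridges 16 mm apart, between which the cactus nests.
- tongs: The tongs' left (+y) arm with the hinge; origin on the underside, 13 mm below tongs_grip, same axes. A spring opens the tongs: about 6 N at the pads starts to close them, about 9 N brings them to the cactus. Squeezed to 43 to 45 mm over the pads they can be carried with the tips still 46 to 52 mm apart. Squeezed evenly, the tips close evenly about the centre line.
- tongs_arm: The tongs' right (-y) arm, hinged to the other; its origin is on the hinge axis at the underside, 85 mm behind tongs_grip. The pose's x axis is parallel to that of the tongs when fully open and turns to the left as they close.
- cactus_center (a point): Little bare-root barrel cactus, round, 36 mm across (full width from 13 to 28 mm above its underside), 42 mm high, 45 g, standing on the saucer; this point is its centre, 21 mm above its underside.
- cactus: The same cactus; origin at the centre of its underside.
- saucer: Upturned terracotta saucer, fixed, 92 mm across at the foot, 68 mm at its flat top, 14 mm high, the cactus stands on its middle. Origin on the shelf at its centre.
- lidded_pot: Bystander: white lidded ceramic pot, 116 mm across, 107 mm high, origin under its centre.
- peg_caddy: Bystander: green open peg caddy, 80 x 130 x 60 mm, pegs stick out to 75 mm, origin under its centre.
- slide_box: Bystander: small wooden box with sliding lid, 90 x 160 x 55 mm, origin under its centre.
Not all that is in view belongs to the job. What is meant by the saucer is not black, blue or turquoise, and is the smaller of those in its own colour.

How it is judged:
By the outcome, as a careful person would: the job done as asked, in the order asked, and still so for the second after the job is handed in, while the arm keeps its last pose, push and grip.
It also fails if it takes over 56 s, if anything falls off the work surface, if the arm or the gripper's body presses on something with over 40 N, if the wrist force passes 120 N, or if a joint passes its speed limit or range.

## Working session

There is one attempt and no reset: what is moved stays moved. The work goes in short steps, Python scripts to look and compute and a tool call to move; the robot and the scene stay as the last step left them, time stands still between calls to the robot, and variables do not carry over. Pictures are saved under pics/ and viewed, at most 10 in all, crops included, and the job is handed in when it is done.

Besides the shell and the picture viewer there is one more tool, called after "Call:" as name(argument=value, ...), one argument or row to a line, values as JSON. step_arm: Moves the arm, as the interface text tells. Its arguments: {"type":"object","properties":{"targets":{"type":"array"},"fingers":{"type":"number"},"newtons":{"type":"number"}},"required":["targets"]}

```bash
mkdir -p pics; ls; python3 - <<'E'
from bench import r, vision
import cv2,numpy as np,pickle
s=r.sense(); print({k:np.round(v,2) for k,v in s.items()})
for n in("scene","top"):
    d=vision.snapshot(n); pickle.dump(d,open(f"{n}0.pkl","wb")); cv2.imwrite(f"pics/{n}0.png",d["img"]); print(n,{k:v for k,v in d.items() if k!="img"})
E
```

```text
pics
{'time': np.float64(0.0), 'joint_pos': array([64.78,  7.52, 85.33,  0.  , 87.26, -4.89]), 'qd': array([-0.02, -0.01, -0.05,  0.06, -0.04, -0.04]), 'joint_efforts': array([-0.000e+00, -5.694e+01, -5.006e+01, -0.000e+00,  1.000e-02,
        0.000e+00]), 'tool_pos': array([208.2 , 562.17, 252.23]), 'tcp_rot': array([-1.7989e+02, -1.0000e-02,  1.5967e+02]), 'ft_force': array([ 0.35, -0.3 ,  0.24]), 'wrist_torque': array([0.  , 0.02, 0.04]), 'grip_force': np.float64(0.0), 'finger_gap': np.float64(85.5)}
scene {'mtx': array([[460.30324429,   0.        , 316.73521227],
       [  0.        , 460.30324429, 243.43621051],
       [  0.        ,   0.        ,   1.        ]]), 'eye': array([1238.80283585, -308.47796237,  893.47631915]), 'attitude': array([40.52671831, -1.03366526, 73.24622702])}
top {'mtx': array([[433.68908431,   0.        , 319.44548329],
       [  0.        , 433.68908431, 247.584058  ],
       [  0.        ,   0.        ,   1.        ]]), 'eye': array([ 348.84858476, -121.19797649, 1348.47897296]), 'attitude': array([  8.74916561,   0.15491289, -89.44732767])}
```

View pics/top0.png

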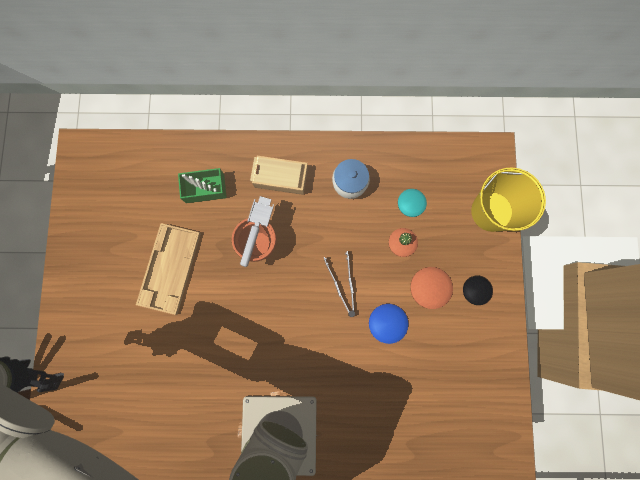

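View pics/scene0.png

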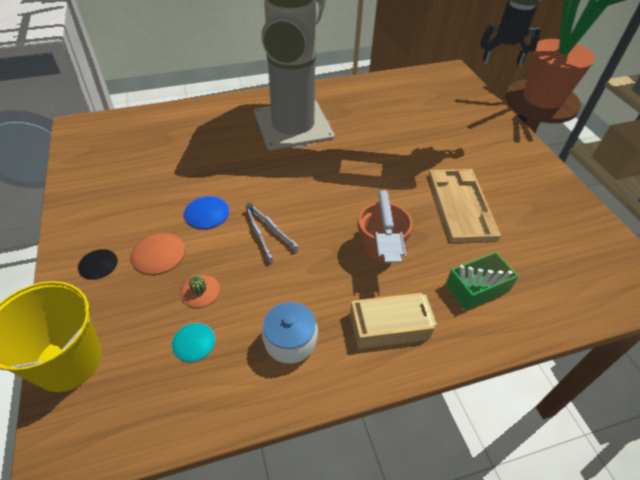

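The top view shows the tray near (170,268), the trowel across the pot at (255,235) with its blade up at (262,205), the tongs with hinge at (352,314) and tips at (338,255), and the cactus on the small terracotta saucer at (404,241). The scene view shows the same things, with the trowel at (390,225), tongs at (265,230) and cactus at (199,287). Next I'll make enlarged crops plus a wrist picture.

```bash
cat > h.py <<'E'
import cv2,numpy as np,pickle
from scipy.spatial.transform import Rotation as R
def rays(d,px,fish=False):
    px=np.atleast_2d(np.float64(px)); K=d["mtx"]
    n=np.c_[(px[:,0]-K[0,2])/K[0,0],(px[:,1]-K[1,2])/K[1,1]]
    if fish:
        t=np.linalg.norm(n,axis=1)+1e-12; v=np.c_[n*(np.sin(t)/t)[:,None],np.cos(t)]
    else: v=np.c_[n,np.ones(len(n))]
    v=v*[1,-1,-1]
    return R.from_euler("xyz",d["attitude"],degrees=True).apply(v)
def plane(d,px,z,fish=False):
    v=rays(d,px,fish); e=np.array(d["eye"]); return e+v*((z-e[2])/v[:,2])[:,None]
def proj(d,P,fish=False):
    c=R.from_euler("xyz",d["attitude"],degrees=True).inv().apply(np.atleast_2d(P)-d["eye"])*[1,-1,-1]
    K=d["mtx"]; q=c[:,:2]/c[:,2:]
    if fish:
        rr=np.linalg.norm(c[:,:2],axis=1); q=c[:,:2]/rr[:,None]*np.arctan2(rr,c[:,2])[:,None]
    return q*[K[0,0],K[1,1]]+K[:2,2]
def snap(n,name):
    from bench import vision
    d=vision.snapshot(n); pickle.dump(d,open(name+".pkl","wb")); cv2.imwrite(f"pics/{name}.png",d["img"]); return d
def load(name): return pickle.load(open(name+".pkl","rb"))
E
python3 - <<'E'
from h import *
w=snap("wrist","w0"); print({k:v for k,v in w.items() if k!="img"})
t=load("top0"); s=load("scene0")
c=lambda im,x,y,w,h,k:cv2.resize(im[y:y+h,x:x+w],None,fx=k,fy=k,interpolation=cv2.INTER_CUBIC)
a=np.hstack([c(t["img"],130,190,160,130,2.5),c(t["img"],315,215,120,130,2.5)][:2])
b=np.hstack([c(w["img"],0,0,640,480,.54),c(s["img"],350,150,160,130,2)])
W=max(a.shape[1],b.shape[1]); f=lambda m:cv2.copyMakeBorder(m,0,0,0,W-m.shape[1],0)
m=np.vstack([f(a),f(b)]); print(m.shape); cv2.imwrite("pics/m1.png",m)
print(plane(t,[(404,241),(352,314),(338,255),(245,263),(262,203),(170,268)],0))
E
```

```text
{'mtx': array([[371.64829954,   0.        , 319.29056893],
       [  0.        , 371.64829954, 237.39025668],
       [  0.        ,   0.        ,   1.        ]]), 'eye': array([142.34542171, 586.56588355, 372.49251209]), 'attitude': array([-1.60619139e+01,  6.79399607e-02,  6.96682955e+01])}Traceback (most recent call last):
  File "<stdin>", line 6, in <module>
    return _nx.concatenate(arrs, 1, dtype=dtype, casting=casting)
           ~~~~~~~~~~~~~~~^^^^^^^^^^^^^^^^^^^^^^^^^^^^^^^^^^^^^^^
ValueError: all the input array dimensions except for the concatenation axis must match exactly, but along dimension 0, the array at index 0 has size 259 and the array at index 1 has size 260
```

```bash
python3 - <<'E'
from h import *
w=load("w0");t=load("top0"); s=load("scene0")
c=lambda im,x,y,w,h,W,H:cv2.resize(im[y:y+h,x:x+w],(W,H),interpolation=cv2.INTER_CUBIC)
m=np.vstack([np.hstack([c(t["img"],130,190,160,130,400,300),c(t["img"],315,215,160,130,400,300)]),np.hstack([c(w["img"],0,0,640,480,400,300),c(s["img"],350,150,160,120,400,300)])])
cv2.imwrite("pics/m1.png",m)
print(plane(t,[(404,241),(352,314),(338,255),(245,263),(262,203),(170,268)],0).round())
E
```

```text
[[ 580. -382.    0.]
 [ 351. -218.    0.]
 [ 533. -174.    0.]
 [ 505.  117.    0.]
 [ 699.   70.    0.]
 [ 487.  351.    0.]]
```

View pics/m1.png

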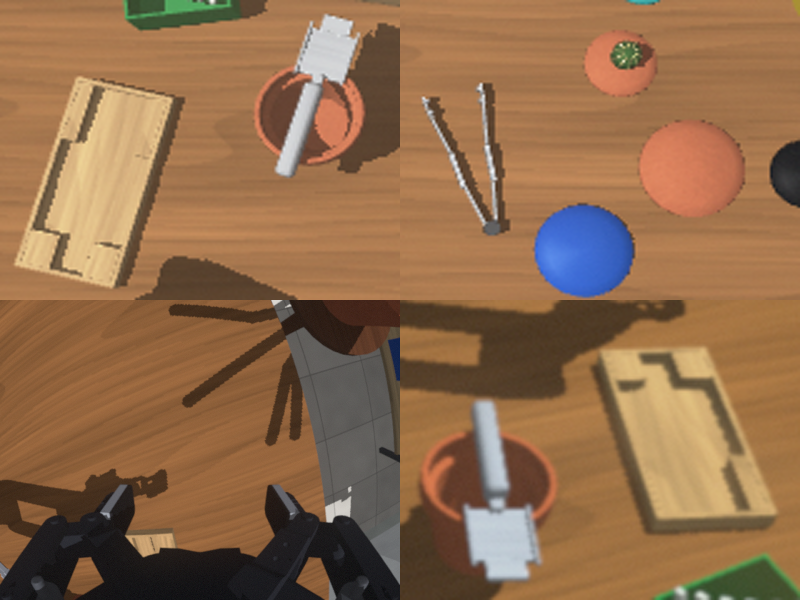

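The mosaic shows the tray's narrow (handle) slot at its near end (wide blocks at 40,245 and 110,245), its wide slot at the far end, the trowel handle pointing to the robot, and the tongs with tips away from the robot and hinge at (491,227) in the crop. Now measuring by mask.

```bash
cat > meas.py <<'E'
from h import *
def biggest(m):
    c,_=cv2.findContours(m.astype(np.uint8),cv2.RETR_EXTERNAL,cv2.CHAIN_APPROX_NONE); return max(c,key=cv2.contourArea)[:,0].astype(float)
def roi(m,x0,y0,x1,y1):
    o=np.zeros_like(m); o[y0:y1,x0:x1]=m[y0:y1,x0:x1]; return o
B={"top":dict(tray=(130,215,210,320),trowel=(225,190,280,275),pot=(225,210,285,270),tongs=(315,240,370,325),sauc=(380,220,425,260)),
 "scene":dict(tray=(420,160,505,250),trowel=(365,185,412,268),pot=(350,190,420,262),tongs=(235,195,305,270),sauc=(170,270,225,312))}
E
python3 - <<'E'
from meas import *
for n in("top","scene"):
    d=load(n+"0"); hsv=cv2.cvtColor(d["img"],cv2.COLOR_BGR2HSV).astype(int); H,S,V=hsv[...,0],hsv[...,1],hsv[...,2]
    for (x,y) in {"top":[(170,268),(150,260),(110,260),(255,238),(262,210),(240,255),(352,290),(395,245),(405,240)],"scene":[(465,205),(540,250),(386,210),(390,245)]}[n]: print(n,x,y,hsv[y,x])
    m=roi((S<70)&(V>110),*B[n]["trowel"]); c=biggest(m)
    p=plane(d,c,111)[:,:2]
    (cx,sz,a)=cv2.minAreaRect(p.astype(np.float32)); print("trowel",len(c),np.round(cx),np.round(sz),round(a,1))
    m=roi((V>150)&(S>60)&(H>10)&(H<28),*B[n]["tray"]); c=biggest(m); p=plane(d,c,19)[:,:2]
    cx,sz,a=cv2.minAreaRect(p.astype(np.float32)); print("tray",np.round(cx,1),np.round(sz,1),round(a,2))
    m=roi((H<12)&(S>120)&(V>60),*B[n]["pot"]); c=biggest(m); p=plane(d,c,100)[:,:2]
    cx,rd=cv2.minEnclosingCircle(p.astype(np.float32)); print("pot",np.round(cx,1),round(rd,1))
    m=roi((H<12)&(S>120)&(V>60),*B[n]["sauc"]); c=biggest(m); p=plane(d,c,0)[:,:2]
    cx,rd=cv2.minEnclosingCircle(p.astype(np.float32)); print("sauc",np.round(cx,1),round(rd,1))
    m=roi((H>25)&(H<75)&(S>50),*B[n]["sauc"]); c=biggest(m); p=plane(d,c,35)[:,:2]
    cx,rd=cv2.minEnclosingCircle(p.astype(np.float32)); print("cact",np.round(cx,1),round(rd,1))
E
```

```text
top 170 268 [ 18 102 226]
top 150 260 [ 18 103 220]
top 110 260 [ 13 134 170]
top 255 238 [ 10  14 113]
top 262 210 [113   5 212]
top 240 255 [  8 147 214]
top 352 290 [105   5 206]
top 395 245 [  9 145 221]
top 405 240 [ 28  88 151]
trowel 183 [586.  74.] [ 61. 211.] 73.8
tray [493.1 348.6] [329.2 248.2] 2.77
pot [554.7  56.1] 60.9
sauc [ 576.7 -378.1] 46.8
cact [ 581.3 -378.7] 19.0
scene 465 205 [ 18 112 210]
scene 540 250 [ 16 155 166]
scene 386 210 [107  25 208]
scene 390 245 [105  24 212]
trowel 114 [650.  56.] [ 64. 100.] 75.7
tray [490.6 360. ] [249.5 391.6] 64.93
pot [591.1  49.8] 88.7
sauc [ 575.8 -377.3] 46.3
cact [ 583.7 -376.4] 24.9
```

```bash
python3 - <<'E'
from meas import *
def rect(d,c,z):
    p=plane(d,c,z)[:,:2].astype(np.float32); cx,sz,a=cv2.minAreaRect(p); return np.round(cx,1),np.round(sz,1),round(a,2)
for n in("top","scene"):
    d=load(n+"0"); hsv=cv2.cvtColor(d["img"],cv2.COLOR_BGR2HSV).astype(int); H,S,V=hsv[...,0],hsv[...,1],hsv[...,2]
    m=roi((S<60)&(V>90),*B[n]["trowel"]).astype(np.uint8)
    ys,xs=np.nonzero(m); px=np.c_[xs,ys]
    p=plane(d,px,113)[:,:2]; u=np.array([.96,-.28])
    for _ in range(4):
        s=(p-[560,80])@u; h=p[(s<s.min()+110)&(s>s.min()+8)]; 
        vx,vy,x0,y0=cv2.fitLine(h.astype(np.float32),cv2.DIST_L2,0,.01,.01).ravel(); u=np.array([vx,vy])*np.sign(vx)
    s=(p-[x0,y0])@u; end=np.array([x0,y0])+u*(s.min()); 
    pb=plane(d,px,104)[:,:2]; sb=(pb-[x0,y0])@u
    print(n,"trowel dir",np.degrees(np.arctan2(u[1],u[0])),"line",x0,y0,"grip from end",end+90*u,"from tip",np.array([x0,y0])+u*(sb.max()-123))
    m=roi((V>150)&(S<128)&(S>60)&(H>15)&(H<28),*B[n]["tray"]); c=biggest(cv2.morphologyEx(m.astype(np.uint8),cv2.MORPH_CLOSE,np.ones((5,5)))); print("tray",rect(d,c,19))
    m=roi((H<12)&(S>140)&(V>100),*B[n]["pot"]); ys,xs=np.nonzero(m&((H<12)));p=plane(d,np.c_[xs,ys],100)[:,:2]
    hl=cv2.convexHull(p.astype(np.float32))[:,0]
    print("pot hull",len(p),p.min(0),p.max(0),cv2.fitEllipse(hl), "hsv wood near pot",hsv[255,210] if n=="top" else hsv[200,340])
    m=roi((S<60)&(V>110),*B[n]["tongs"]); ys,xs=np.nonzero(m); print("tongs px",len(xs),xs.min(),xs.max(),ys.min(),ys.max())
E
```

```text
top trowel dir -15.350841 line 540.69403 86.94741 grip from end [571.1354835   78.59052974] from tip [571.13060383  78.59187003]
tray (array([486.6, 352.3]), array([125.9, 261.6]), 76.85)
pot hull 491 [502.72731053  14.15654343] [624.08733792 140.60245711] ((565.8028564453125, 78.31556701660156), (126.01461791992188, 127.410400390625), 162.61180114746094) hsv wood near pot [ 13 136 175]
tongs px 221 324 369 251 317
scene trowel dir -15.636134 line 541.4184 87.92391 grip from end [567.80982725  80.53734654] from tip [575.05854979  78.50853794]
tray (array([488.7, 351.2]), array([127.2, 263.5]), 77.04)
pot hull 539 [505.82780714   9.6082463 ] [636.5478906  141.35408665] ((572.4015502929688, 76.69175720214844), (129.5380096435547, 133.76173400878906), 78.8304443359375) hsv wood near pot [ 15 152 158]
tongs px 312 248 297 203 258
```

Trowel grip is at about (571, 79) heading -15.5°, and the tray centre is at (487.5, 352) heading -13.1°. Both views agree. Moving above the trowel.

Call:
step_arm(
  targets=[
    [[20,-27,0,0,0,0.01],[48,-64,0,0,0,0.02],[76,-101,0,0,0,0.03],[103,-138,0,0,0,0.04],[130,-174,0,0,0,0.05],[158,-210,0,0,0,0.06],[185,-247,0,0,0,0.07],[212,-283,0,0,0,0.084],[240,-320,0,0,0,0.084],[268,-357,0,0,0,0.084],[295,-394,0,0,0,0.084],[322,-430,0,0,0,0.084]],
  ],
  fingers=-0.18,
  newtons=50,
)

```text
time: 1.15
tool_pos: [504.1, 167.0, 253.2]
tcp_rot: [180.0, -0.0, 164.5]
ft_force: [0.7, 1.4, 0.4]
finger_gap: 50.5
grip_force: 0.0
```

Call:
step_arm(
  targets=[
    [[22,-30,-10,0,0,0],[35,-47,-30,0,0,0],[40.6,-53.6,-58,0,0,0],[40.6,-53.6,-70,0,0,0],[40.6,-53.6,-70,0,0,0]],
  ],
)

```text
time: 1.57
tool_pos: [541.2, 114.8, 178.8]
tcp_rot: [-179.8, -0.4, 164.4]
ft_force: [-1.3, -0.4, -0.4]
finger_gap: 50.6
grip_force: 0.0
```

```bash
python3 - <<'E'
from h import *
from bench import r
d=snap("wrist","w1"); s=r.sense(); print(s["time"],s["tool_pos"],s["tcp_rot"],s["finger_gap"])
t=snap("top","top1")
m=np.hstack([cv2.resize(d["img"],(480,360)),cv2.resize(t["img"][180:300,220:320],(300,360))]); cv2.imwrite("pics/m2.png",m)
E
```

```text
1.6167 [542.08381802 115.58191455 181.25712019] [-179.91270433   -0.2701945   164.4799401 ] 50.11446801307134
```

View pics/m2.png

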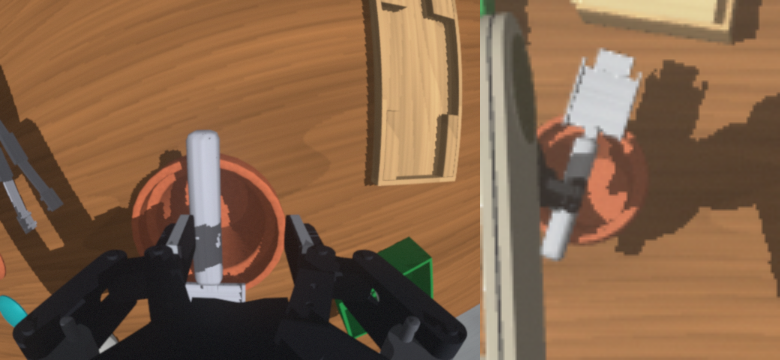

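The wrist view shows the handle end-up at (203,135) to (208,280), left of the finger midline (240), so the gripper has stopped short (+y side) of the trowel. Rows were speed-limited. I'll check the trowel line against this view.

```bash
python3 - <<'E'
from meas import *
from bench import r
d=load("w1"); k=640/480
hsv=cv2.cvtColor(d["img"],cv2.COLOR_BGR2HSV).astype(int); m=(hsv[...,1]<60)&(hsv[...,2]>90)
m=roi(m,int(180*k),int(125*k),int(225*k),int(225*k)); c=biggest(m)
p=plane(d,c,116,True)[:,:2]; cx,sz,a=cv2.minAreaRect(p.astype(np.float32)); print(cx,sz,a)
u=np.array([np.cos(np.radians(-15.5)),np.sin(np.radians(-15.5))]); n=np.array([-u[1],u[0]])
s=p@u; e=np.array(cx)+u*(s.min()-np.array(cx)@u); print("grip est",e+90*u,"top est offset n",(np.array(cx)-[571,79])@n)
s=r.sense(); print(s["tool_pos"],s["tcp_rot"])
E
```

```text
(518.09814453125, 95.22718048095703) (23.09091567993164, 68.34329986572266) 74.46781158447266
grip est [571.89458429  80.30810735] top est offset n 1.4995993341673444
[543.12218017 116.08911963 183.21000074] [-1.79981803e+02 -9.37297758e-02  1.64524541e+02]
```

Call:
step_arm(
  targets=[
    [[14,-18,0,0,0,0],[28,-36,0,0,0,0],[28.5,-36.5,-15,0,0,0],[28.5,-36.5,-35,0,0,0],[28.5,-36.5,-50,0,0,0],[28.5,-36.5,-56,0,0,0],[28.5,-36.5,-56,0,0,0],[28.5,-36.5,-56,0,0,0]],
  ],
)

```text
time: 2.33
tool_pos: [573.0, 79.7, 128.9]
tcp_rot: [180.0, 0.1, 164.6]
ft_force: [0.1, 0.3, 0.2]
finger_gap: 50.6
grip_force: 0.0
```

Call:
step_arm(
  targets=[
    [[0,0,0,0,0,0],[0,0,0,0,0,0],[0,0,0,0,0,0],[0,0,0,0,0,0],[0,0,0,0,0,0],[0,0,0,0,0,0]],
  ],
  fingers=1,
  newtons=50,
)

```text
time: 2.83
tool_pos: [573.6, 79.2, 129.2]
tcp_rot: [179.9, 0.2, 164.5]
ft_force: [-0.1, 1.8, 7.3]
finger_gap: 20.6
grip_force: 50.0
```

Call:
step_arm(
  targets=[
    [[0,0,12,0,0,0],[0,0,35,0,0,0],[-8,24,48,0,0,0.005],[-19,57,50,0,0,0.015],[-30,91,50,0,0,0.02],[-41,125,50,0,0,0.03],[-52,159,50,0,0,0.042],[-64,193,50,0,0,0.042],[-75,226,45,0,0,0.042],[-85,256,30,0,0,0.042],[-91,274,5,0,0,0.042],[-91,274,-20,0,0,0.042]],
  ],
)

```text
time: 3.83
tool_pos: [480.7, 357.2, 108.7]
tcp_rot: [179.8, 0.1, 167.1]
ft_force: [-0.3, -0.2, -1.5]
finger_gap: 20.8
grip_force: 49.2
```

Call:
step_arm(
  targets=[
    [[0,0,-20,0,0,0],[0,0,-35,0,0,0],[0,0,-40,0,0,0],[0,0,-40,0,0,0],[0,0,-40,0,0,0]],
  ],
)

```text
time: 4.25
tool_pos: [481.9, 352.9, 68.2]
tcp_rot: [180.0, 0.0, 166.9]
ft_force: [0.3, -0.6, -0.9]
finger_gap: 20.8
grip_force: 49.2
```

```bash
python3 - <<'E'
from h import *
from bench import r
s=r.sense(); print(s["time"],s["tool_pos"],s["tcp_rot"],s["finger_gap"],s["ft_force"])
d=snap("wrist","w2");t=snap("scene","s2")
m=np.hstack([cv2.resize(d["img"],(480,360)),cv2.resize(t["img"][150:270,400:505],(315,360))]); cv2.imwrite("pics/m3.png",m)
E
```

```text
4.25 [481.87177132 352.91544141  68.2337745 ] [1.79980782e+02 2.12343548e-02 1.66876331e+02] 20.798483148808405 [ 0.26577548 -0.59140176 -0.90338668]
```

View pics/m3.png

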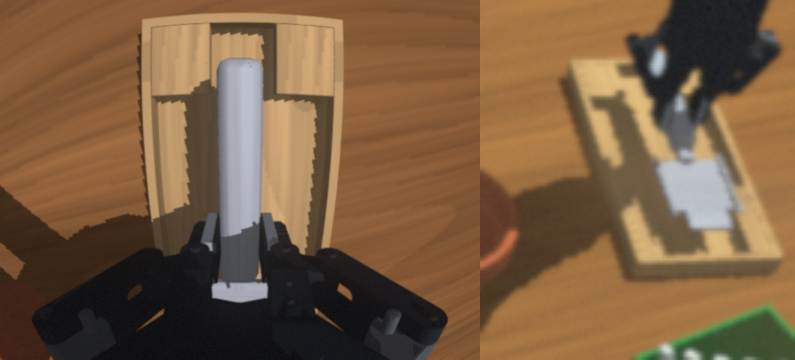

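The view shows the handle (218–262 px) centred on the narrow slot (212–275 px), with its end beyond the block edge (row 60 vs 96), and the scene crop shows the blade inside the walls. Lowering and releasing.

Call:
step_arm(
  targets=[
    [[0,0,-15,0,0,0],[0,0,-27,0,0,0],[0,0,-32,0,0,0],[0,0,-33.5,0,0,0],[0,0,-34,0,0,0],[0,0,-34,0,0,0]],
  ],
)

```text
time: 4.85
tool_pos: [481.7, 353.0, 33.6]
tcp_rot: [180.0, 0.0, 166.9]
ft_force: [-0.3, 0.1, -1.2]
finger_gap: 20.4
grip_force: 49.2
```

Call:
step_arm(
  targets=[
    [[0,0,0,0,0,0],[0,0,0,0,0,0],[0,0,0,0,0,0]],
  ],
  fingers=0.1,
)

```text
time: 5.1
tool_pos: [481.8, 353.1, 33.8]
tcp_rot: [180.0, 0.0, 166.9]
ft_force: [0.7, 1.2, -0.5]
finger_gap: 38.3
grip_force: 0.0
```

Call:
step_arm(
  targets=[
    [[0,0,10,0,0,0],[0,0,35,0,0,0],[0,0,70,0,0,0],[0,0,105,0,0,0],[0,-20,140,0,0,0],[0,-55,155,0,0,0],[0,-92,160,0,0,0],[0,-130,160,0,0,0],[0,-168,160,0,0,0]],
  ],
)

```text
time: 5.85
tool_pos: [481.8, 183.7, 195.4]
tcp_rot: [179.9, 0.2, 166.9]
ft_force: [1.1, -0.3, -0.3]
finger_gap: 38.4
grip_force: 0.0
```

```bash
python3 - <<'E'
from meas import *
from bench import r
s=r.sense(); print(s["time"],s["tool_pos"],s["tcp_rot"],s["joint_pos"])
t=snap("top","top2");sc=snap("scene","s3")
m=np.hstack([cv2.resize(t["img"][210:330,130:250],(400,400)),cv2.resize(sc["img"][150:270,400:520],(400,400))]); cv2.imwrite("pics/m4.png",m)
d=t;hsv=cv2.cvtColor(d["img"],cv2.COLOR_BGR2HSV).astype(int); H,S,V=hsv[...,0],hsv[...,1],hsv[...,2]
# tongs
c0=load("top0"); 
for d,n in((t,"top"),(sc,"scene")):
    hsv=cv2.cvtColor(d["img"],cv2.COLOR_BGR2HSV).astype(int)
    m=roi((hsv[...,1]<60)&(hsv[...,2]>110),*B[n]["tongs"]); ys,xs=np.nonzero(m)
    p=plane(d,np.c_[xs,ys],26)[:,:2]
    np.save(n+"_tongs.npy",p); print(n,p.min(0),p.max(0),p.mean(0))
E
```

```text
5.85 [481.78271858 183.71644678 195.43925533] [1.79916761e+02 1.64133979e-01 1.66945381e+02] [ 1.51773252e+01 -3.84907196e+00  1.02925649e+02 -4.36230242e-03
  8.07394390e+01 -6.17674804e+01]
top [ 431.4738073  -203.73144352] [ 542.47022879 -129.97103142] [ 508.79087326 -160.50500455]
scene [ 443.63659018 -167.11022821] [ 527.73674348 -128.05189604] [ 492.42072888 -146.72482099]
```

View pics/m4.png

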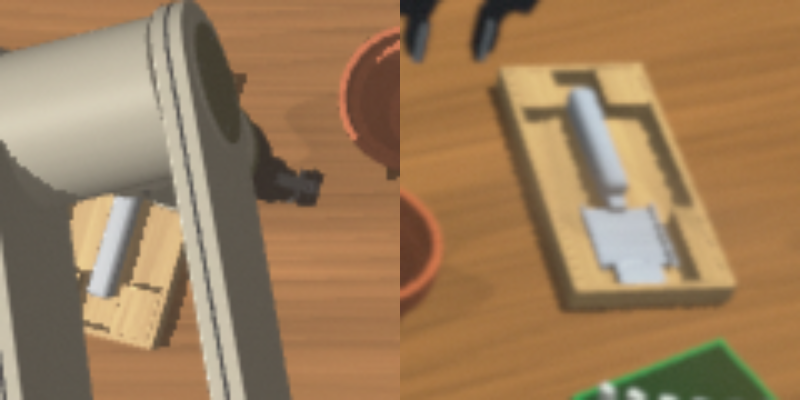

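The scene crop shows the trowel flat in the tray: the handle end in the narrow slot (580,100) and the blade in the wide slot (630,245), released. Next I'll go over the tongs, turning so the camera is on the tips' side.

Call:
step_arm(
  targets=[
    [[-4,-20,0,0,0,-0.11],[-8,-52,0,0,0,-0.22],[-12,-84,0,0,0,-0.33],[-16,-116,0,0,0,-0.44],[-20,-148,0,0,0,-0.55],[-24,-180,0,0,0,-0.66],[-28,-212,0,0,0,-0.77],[-32,-244,0,0,0,-0.88],[-36,-278,0,0,0,-0.99],[-42,-312,0,0,0,-1.1],[-48,-346,0,0,0,-1.21],[-52,-370,0,0,0,-1.32]],
  ],
  fingers=-0.65,
)

```text
time: 6.95
tool_pos: [429.2, -187.4, 194.4]
tcp_rot: [179.9, 0.1, 90.9]
ft_force: [-0.4, -0.1, -1.0]
finger_gap: 70.6
grip_force: 0.0
```

Call:
step_arm(
  targets=[
    [[0,-8,0,0,0,-0.11],[0,-10,0,0,0,-0.22],[0,-10,0,0,0,-0.33],[0,-10,0,0,0,-0.44],[0,-10,0,0,0,-0.55],[0,-10,0,0,0,-0.66],[0,-10,0,0,0,-0.77],[0,-10,0,0,0,-0.88],[0,-10,0,0,0,-0.99],[0,-10,0,0,0,-1.1],[0,-10,0,0,0,-1.21],[0,-10,0,0,0,-1.34]],
  ],
)

```text
time: 7.95
tool_pos: [429.9, -194.8, 194.2]
tcp_rot: [180.0, -0.0, 14.5]
ft_force: [0.1, 0.5, 0.7]
finger_gap: 70.9
grip_force: 0.0
```

Call:
step_arm(
  targets=[
    [[0,0,0,0,0,0],[0,0,0,0,0,0],[0,0,0,0,0,0]],
  ],
)

```text
time: 8.2
tool_pos: [429.7, -195.0, 193.7]
tcp_rot: [180.0, -0.0, 15.0]
ft_force: [0.1, 0.3, 0.1]
finger_gap: 70.3
grip_force: 0.0
```

```bash
python3 - <<'E'
from h import *
from bench import r
s=r.sense(); print(s["time"],s["tool_pos"],s["tcp_rot"],s["finger_gap"],s["joint_pos"])
d=snap("wrist","w3"); print(d["eye"],d["attitude"])
t=load("top0"); print(plane(t,[(352,314),(326,259),(348,252)],26))
E
```

```text
8.2 [ 429.68589342 -195.0055039   193.68958847] [ 1.79982903e+02 -2.41245380e-02  1.50290377e+01] 70.32382784608598 [-3.06431512e+01 -1.07608273e+01  1.09420439e+02  5.37225342e-03
  8.13113007e+01  4.43270045e+01]
[ 497.32308043 -177.00631301  313.89315476] [-1.60074499e+01 -9.28467283e-04 -7.49749242e+01]
[[ 350.73951507 -215.71636441   26.        ]
 [ 517.03133161 -136.14095981   26.        ]
 [ 539.38619409 -203.73372566   26.        ]]
```

View pics/w3.png

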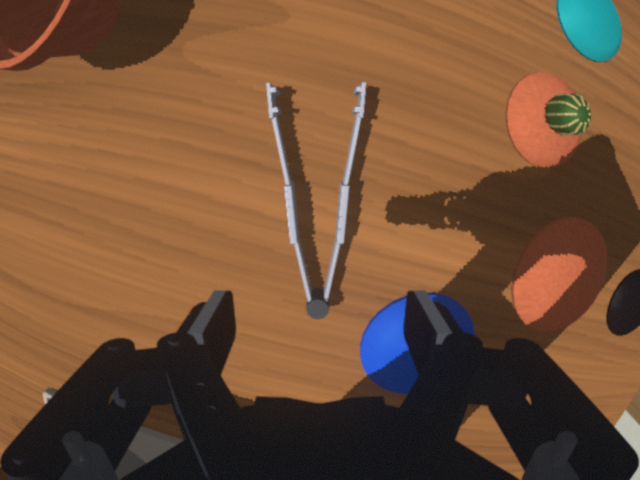

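The wrist view shows the tongs upright: hinge (317,310), pads at rows 187–243 (cols 291 and 344), tip ends (268,86) and (363,86), and the cactus at (568,115) on the right. Measuring tongs, cactus, saucer.

```bash
python3 - <<'E'
from meas import *
d=load("w3")
hsv=cv2.cvtColor(d["img"],cv2.COLOR_BGR2HSV).astype(int);H,S,V=hsv[...,0],hsv[...,1],hsv[...,2]
m=roi((S<75)&(V>115),255,75,375,300); ys,xs=np.nonzero(m); L=xs<318
def f(p): return p@np.array([[np.cos(a),-np.sin(a)],[np.sin(a),np.cos(a)]])
p=plane(d,np.c_[xs,ys],26,True)[:,:2]
hp=plane(d,[(317,309)],26,True)[0,:2]; print("hinge",hp)
tl=plane(d,[(268,86),(364,86)],26,True)[:,:2]; print("tips",tl)
a=np.arctan2(*(tl.mean(0)-hp)[::-1]); print(np.degrees(a))
q=(p-hp)@np.array([[np.cos(a),-np.sin(a)],[np.sin(a),np.cos(a)]])
for lo in range(0,190,10):
    for s in (L,~L):
        k=s&(q[:,0]>=lo)&(q[:,0]<lo+10); print(lo,q[k,1].min().round(1) if k.any() else None,q[k,1].max().round(1) if k.any() else None,end=" | ")
    print()
print(q[:,0].max())
for nm,mk,z in(("cactus",roi((H>25)&(H<85)&(S>60),530,80,610,150),35),("sauc",roi((H<12)&(S>120),495,60,600,175),0)):
    c=biggest(mk); cx,rd=cv2.minEnclosingCircle(plane(d,c,z,True)[:,:2].astype(np.float32)); print(nm,cx,rd)
E
```

```text
hinge [ 354.84704052 -213.20426159]
tips [[ 523.65056294 -129.35612594]
 [ 542.48650841 -200.21656175]]
15.198865083565167
0 5.9 8.5 | 0 -8.6 -7.7 | 
10 5.9 10.9 | 10 -11.1 -6.0 | 
20 7.5 12.4 | 20 -12.7 -6.0 | 
30 9.0 14.7 | 30 -15.1 -8.5 | 
40 11.3 16.9 | 40 -16.7 -10.1 | 
50 13.6 21.6 | 50 -21.4 -12.5 | 
60 15.9 23.0 | 60 -22.1 -14.1 | 
70 17.2 23.6 | 70 -22.8 -15.5 | 
80 17.8 24.2 | 80 -24.2 -16.3 | 
90 18.5 25.5 | 90 -24.8 -17.0 | 
100 19.1 25.4 | 100 -24.8 -17.7 | 
110 21.3 26.7 | 110 -26.2 -19.2 | 
120 23.4 28.8 | 120 -28.4 -22.2 | 
130 25.6 30.2 | 130 -30.6 -24.5 | 
140 27.0 32.4 | 140 -32.1 -26.0 | 
150 29.2 35.3 | 150 -34.4 -28.2 | 
160 29.1 36.8 | 160 -36.7 -27.4 | 
170 32.0 37.5 | 170 -37.4 -29.0 | 
180 30.5 38.2 | 180 -37.4 -29.0 | 
188.05618239423742
cactus (584.20654296875, -377.4289245605469) 25.706295013427734
sauc (577.9220581054688, -378.9662170410156) 48.611976623535156
```

Call:
step_arm(
  targets=[
    [[7,4,-20,0,0,0],[7,4,-55,0,0,0],[7,4,-90,0,0,0],[7,4,-120,0,0,0],[7,4,-145,0,0,0],[7,4,-158,0,0,0],[7,4,-164,0,0,0],[7,4,-166,0,0,0],[7,4,-166,0,0,0],[7,4,-166,0,0,0]],
  ],
)

```text
time: 9.08
tool_pos: [437.5, -191.7, 28.6]
tcp_rot: [179.9, -0.1, 14.8]
ft_force: [0.3, -0.0, -0.0]
finger_gap: 69.9
grip_force: 0.0
```

Call:
step_arm(
  targets=[
    [[0,0,0,0,0,0],[0,0,0,0,0,0],[0,0,0,0,0,0],[0,0,0,0,0,0]],
  ],
  fingers=-0.04,
  newtons=30,
)

```text
time: 9.42
tool_pos: [437.8, -191.8, 29.1]
tcp_rot: [179.9, -0.1, 14.8]
ft_force: [-0.5, 1.5, 7.0]
finger_gap: 44.7
grip_force: 8.4
```

```bash
python3 - <<'E'
from h import *
from bench import r
s=r.sense(); print(s["time"],s["tool_pos"],s["tcp_rot"],s["finger_gap"],s["grip_force"],s["ft_force"])
d=snap("wrist","w4"); print(d["eye"],d["attitude"])
E
```

```text
9.4167 [ 437.81220185 -191.80298073   29.06745553] [ 1.79884708e+02 -1.32777751e-01  1.47876282e+01] 44.73592806009891 8.393250365043059 [-0.49927591  1.50783208  6.98904909]
[ 505.22789014 -173.93597895  149.37080907] [-15.90166494  -0.09697415 -75.21657301]
```

View pics/w4.png

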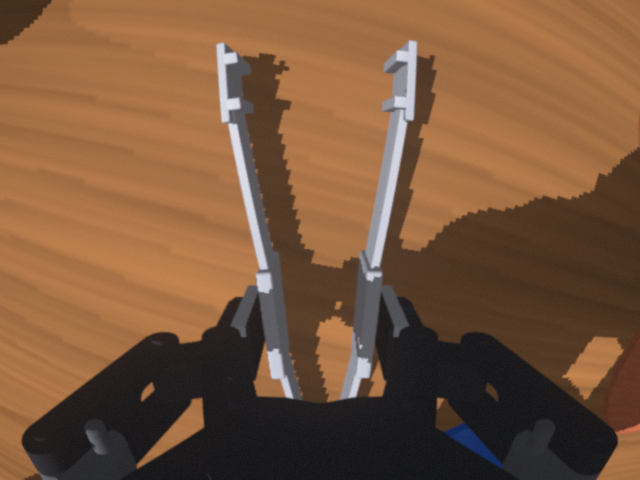

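The tongs are held at 44.7 mm. The wrist view shows the tips: left plate (223,44)–(231,121) with ridges at rows ~66 and 104, right plate (413,43)–(408,120). I'll compute where the tips are relative to the tool.

```bash
python3 - <<'E'
from h import *
d=load("w4"); T=np.array([437.8,-191.8]); a=np.radians(14.79)
M=np.array([[np.cos(a),-np.sin(a)],[np.sin(a),np.cos(a)]])
p=plane(d,[(220,44),(228,121),(415,42),(411,120),(238,66),(243,104),(393,66),(392,104)],26,True)[:,:2]
q=(p-T)@M; print(q.round(1)); print("plate mid",q[:4].mean(0),"ridge mid",q[4:].mean(0))
E
```

```text
[[101.9  33.1]
 [ 74.9  30.3]
 [102.5 -32.2]
 [ 75.3 -30.7]
 [ 93.6  26.7]
 [ 80.4  25. ]
 [ 93.4 -24.5]
 [ 80.4 -24.2]]
plate mid [88.65282086  0.10974056] ridge mid [86.95376849  0.78764355]
```

Call:
step_arm(
  targets=[
    [[0,0,6,0,0,0],[0,0,20,0,0,0],[0,0,42,0,0,0],[3,-8,66,0,0,-0.04],[9,-28,82,0,0,-0.09],[16,-52,86,0,0,-0.15],[24,-78,86,0,0,-0.21],[32,-104,86,0,0,-0.27],[40,-130,86,0,0,-0.33],[47,-153,86,0,0,-0.38],[52,-168,86,0,0,-0.42],[52.5,-171,86,0,0,-0.433]],
  ],
)

```text
time: 10.47
tool_pos: [489.4, -364.8, 114.1]
tcp_rot: [179.9, -0.1, -10.2]
ft_force: [0.7, -0.2, -1.1]
finger_gap: 44.3
grip_force: 5.9
```

Call:
step_arm(
  targets=[
    [[0,0,0,0,0,0],[0,0,0,0,0,0],[0,0,0,0,0,0]],
  ],
)

```text
time: 10.72
tool_pos: [488.7, -361.0, 113.2]
tcp_rot: [-180.0, 0.0, -9.9]
ft_force: [0.5, -0.4, -2.1]
finger_gap: 44.6
grip_force: 5.9
```

```bash
python3 - <<'E'
from h import *
from bench import r
s=r.sense(); print(s["time"],s["tool_pos"],s["tcp_rot"],s["finger_gap"],s["grip_force"],s["ft_force"])
d=snap("wrist","w5"); sc=snap("scene","s5")
m=np.hstack([cv2.resize(d["img"],(440,330)),cv2.resize(sc["img"][210:310,150:258],(356,330),interpolation=cv2.INTER_CUBIC)]); cv2.imwrite("pics/m5.png",m)
E
```

```text
10.7167 [ 488.66669238 -360.99601009  113.21776109] [-1.79963561e+02  3.62438653e-02 -9.94688150e+00] 44.642573950303245 5.8749916512169875 [ 0.52483762 -0.35063043 -2.12296252]
```

View pics/m5.png

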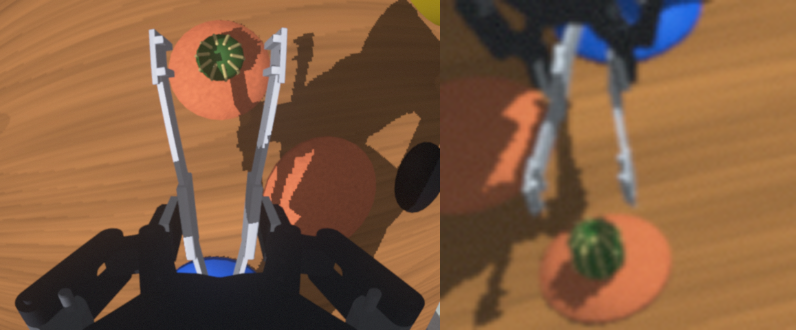

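The wrist view shows the cactus (220,57) between the tip plates (157 and 281), with the plates in the same image place as before, so the tongs have not sagged. The scene crop shows the open tips above and behind the cactus. Measuring cactus against the tips.

```bash
python3 - <<'E'
from meas import *
from bench import r
d=load("w5"); s=r.sense(); T=s["tool_pos"][:2]; a=np.radians(s["tcp_rot"][2]); print(s["tool_pos"],s["tcp_rot"],s["joint_pos"])
M=np.array([[np.cos(a),-np.sin(a)],[np.sin(a),np.cos(a)]])
hsv=cv2.cvtColor(d["img"],cv2.COLOR_BGR2HSV).astype(int);H,S,V=hsv[...,0],hsv[...,1],hsv[...,2]
c=biggest(cv2.morphologyEx(roi((H>20)&(H<85)&(S>60)&~((H<12)),270,40,370,130),cv2.MORPH_OPEN,np.ones((3,3))) if 0 else cv2.morphologyEx(roi((H>22)&(H<90)&(S>50),270,40,370,130).astype(np.uint8),cv2.MORPH_OPEN,np.ones((3,3))))
for z in (35,42):
    p=plane(d,c,z,True)[:,:2]; cx,rd=cv2.minEnclosingCircle(p.astype(np.float32)); e=cv2.fitEllipse(p.astype(np.float32)); print("cactus",z,cx,rd,e,((np.array(cx)-T)@M))
c=biggest(roi((H<12)&(S>110)&(V>70),236,20,410,180))
p=plane(d,c,0,True)[:,:2]; print("sauc ext tool frame",((p-T)@M).min(0),((p-T)@M).max(0),cv2.minEnclosingCircle(p.astype(np.float32)))
px=np.array([(152,30),(157,83),(286,29),(281,83)])*1.4545
q=(plane(d,px,s["tool_pos"][2]-29+26,True)[:,:2]-T)@M; print("plates",q.round(1),q.mean(0))
E
```

```text
[ 488.84960844 -361.09725045  113.36232724] [-1.79982635e+02  1.41759516e-02 -9.95331364e+00] [-4.12888818e+01  1.47134359e+01  9.20880386e+01  7.79135418e-03
  7.32196643e+01  5.86621832e+01]
cactus 35 (584.4822998046875, -378.1029357910156) 18.2703800201416 ((584.4959716796875, -379.3871765136719), (33.298423767089844, 33.82429885864258), 51.06838607788086) [97.13267512 -0.22003493]
cactus 42 (583.5388793945312, -377.9380187988281) 17.62543296813965 ((583.5520629882812, -379.17694091796875), (32.12301254272461, 32.63033676147461), 51.06766891479492) [96.17494902 -0.22066625]
sauc ext tool frame [ 44.21756866 -45.28634012] [137.12902192  47.65901833] ((577.4197387695312, -376.27978515625), 47.8724365234375)
plates [[101.7  32.6]
 [ 74.9  30.1]
 [102.2 -32.3]
 [ 74.8 -29.8]] [88.40695118  0.16678816]
```

```bash
python3 - <<'E'
from h import *
d=load("w5"); T=np.array([488.85,-361.1]); a=np.radians(-9.95)
M=np.array([[np.cos(a),-np.sin(a)],[np.sin(a),np.cos(a)]])
hsv=cv2.cvtColor(d["img"],cv2.COLOR_BGR2HSV)
def P(x,y): return proj(d,np.r_[np.array([x,y])@M.T+T,42],True)[0]
for x in range(72,122,1):
    u=P(x,0); v=P(x,3); i=lambda w:hsv[int(round(w[1])),int(round(w[0]))]; print(x,u.round(),i(u),i(v),end="\n" if x%2 else " || ")
for y in range(-24,26,2):
    u=P(95,y); print(y,hsv[int(round(u[1])),int(round(u[0]))],end=" ")
E
```

```text
72 [319. 129.] [  8 155 225] [  8 152 232] || 73 [319. 127.] [  8 156 226] [  8 154 230]
74 [319. 125.] [  9 156 227] [  8 154 230] || 75 [319. 123.] [  8 153 228] [  9 156 229]
76 [319. 121.] [  8 155 224] [  9 155 227] || 77 [319. 120.] [  8 156 223] [  8 153 228]
78 [319. 118.] [  9 156 195] [  9 158 204] || 79 [319. 116.] [ 19 124  76] [ 17 130  86]
80 [319. 114.] [ 25 112  57] [ 26 111  55] || 81 [319. 112.] [ 31 118  52] [ 27 107  55]
82 [319. 110.] [ 29 113  54] [ 29 109  54] || 83 [319. 108.] [ 31 109  54] [ 28 107  57]
84 [319. 106.] [ 33 104  54] [ 28 104  59] || 85 [319. 104.] [ 33 111  55] [ 26 102  70]
86 [319. 102.] [ 42 124  74] [ 22 101  83] || 87 [319. 100.] [ 48 122  96] [ 21 105  92]
88 [319.  98.] [ 50 122 107] [ 20 105  97] || 89 [319.  96.] [ 51 122 113] [ 21 108 104]
90 [319.  94.] [ 51 115 118] [ 21  98 114] || 91 [319.  92.] [ 51 116 117] [ 24 101  91]
92 [319.  91.] [ 51 116 117] [ 34 103  67] || 93 [319.  89.] [ 50 113 111] [ 39 105  63]
94 [319.  87.] [ 41 107  67] [38 95 62] || 95 [319.  85.] [38 93 63] [39 99 62]
96 [319.  83.] [43 90 65] [ 37 105  61] |
[... 841 characters left out ...]
 217]
116 [319.  45.] [  8 158 210] [  8 157 214] || 117 [319.  44.] [  8 156 209] [  8 158 212]
118 [319.  42.] [  8 158 208] [  8 160 211] || 119 [319.  40.] [  8 159 200] [  8 157 209]
120 [319.  38.] [  8 156 193] [  8 156 207] || 121 [319.  36.] [  8 155 201] [  8 156 201]
-24 [  8 145 107] -22 [  9 154 109] -20 [  8 142 108] -18 [ 21 102  95] -16 [ 26  95 113] -14 [ 37 100  84] -12 [ 46 111  83] -10 [ 49 120  87] -8 [ 50 117  96] -6 [ 50 118 104] -4 [ 50 118 112] -2 [ 51 113 111] 0 [38 93 63] 2 [ 38 105  63] 4 [ 37 105  61] 6 [33 94 65] 8 [ 33 104  59] 10 [ 33 114  58] 12 [ 35 109  56] 14 [ 30 113  54] 16 [ 48 121  93] 18 [ 10 150 194] 20 [  8 155 226] 22 [  9 154 229] 24 [  9 155 228]
```

Call:
step_arm(
  targets=[
    [[4,-1,0,0,0,0],[7,-1.8,0,0,0,0],[7,-1.8,-10,0,0,0],[7,-1.8,-25,0,0,0],[7,-1.8,-40,0,0,0],[7,-1.8,-52,0,0,0],[7,-1.8,-59,0,0,0],[7,-1.8,-62,0,0,0],[7,-1.8,-62,0,0,0],[7,-1.8,-62,0,0,0]],
  ],
)

```text
time: 11.65
tool_pos: [496.2, -364.2, 51.7]
tcp_rot: [180.0, -0.0, -10.0]
ft_force: [0.1, -0.3, -0.9]
finger_gap: 44.4
grip_force: 5.9
```

```bash
python3 - <<'E'
from h import *
from bench import r
d=snap("wrist","w6"); s=r.sense(); print(s["time"],s["tool_pos"],s["tcp_rot"],s["finger_gap"],s["grip_force"],s["ft_force"])
T=s["tool_pos"][:2]; a=np.radians(s["tcp_rot"][2]); M=np.array([[np.cos(a),-np.sin(a)],[np.sin(a),np.cos(a)]])
hsv=cv2.cvtColor(d["img"],cv2.COLOR_BGR2HSV)
g=lambda x,y:hsv[tuple(proj(d,np.r_[np.array([x,y])@M.T+T,42],True)[0].round().astype(int)[::-1])]
x=np.arange(62,118,.5); print("x:"," ".join(f"{v:.0f}:{g(v,0)[0]}/{g(v,0)[2]}" for v in x[::2]))
y=np.arange(-34,35,1.); print("y:"," ".join(f"{v:.0f}:{g(89,v)[0]},{g(89,v)[1]},{g(89,v)[2]}" for v in y))
E
```

```text
11.7 [ 496.48853837 -364.39926043   52.15045539] [ 1.79962202e+02 -6.59511879e-02 -1.00373254e+01] 44.58223458100632 5.878719553293195 [0.01744197 0.61023154 0.21988853]
x: 62:9/232 63:8/230 64:9/230 65:8/225 66:9/227 67:9/234 68:9/237 69:9/232 70:8/227 71:22/98 72:46/90 73:49/100 74:50/106 75:49/108 76:44/118 77:32/145 78:27/185 79:24/211 80:25/219 81:26/229 82:26/233 83:35/132 84:53/120 85:53/122 86:54/124 87:54/124 88:53/126 89:54/126 90:54/127 91:53/126 92:53/122 93:53/120 94:54/116 95:52/114 96:52/110 97:51/108 98:29/162 99:31/147 100:48/100 101:51/95 102:52/88 103:50/83 104:50/82 105:43/75 106:8/210 107:8/216 108:8/214 109:8/207 110:8/201 111:8/198 112:8/192 113:8/193 114:8/188 115:12/184 116:13/182 117:13/177
y: -34:150,11,142 -33:111,16,226 -32:115,12,230 -31:114,17,219 -30:120,15,155 -29:117,16,156 -28:113,19,157 -27:114,17,153 -26:170,24,157 -25:8,153,200 -24:9,143,109 -23:9,142,108 -22:7,138,109 -21:8,143,109 -20:8,146,112 -19:9,148,107 -18:9,148,110 -17:9,147,111 -16:10,133,109 -15:24,96,138 -14:24,98,141 -13:24,99,154 -12:24,99,160 -11:23,98,166 -10:24,102,165 -9:23,100,169 -8:24,98,167 -7:24,99,190 -6:25,98,202 -5:50,112,109 -4:52,115,109 -3:53,112,114 -2:53,115,118 -1:53,112,123 0:54,113,126 1:53,108,130 2:54,111,131 3:53,113,133 4:53,114,134 5:53,113,133 6:53,116,132 7:54,116,130 8:53,121,129 9:53,118,127 10:52,121,126 11:43,110,132 12:43,108,125 13:31,95,115 14:31,93,131 15:44,108,125 16:37,102,135 17:33,98,141 18:28,95,151 19:24,99,173 20:23,101,184 21:10,143,114 22:8,149,113 23:8,149,116 24:9,155,229 25:9,152,236 26:8,149,235 27:7,132,197 28:138,13,95 29:135,16,94 30:150,8,94 31:144,14,94 32:126,13,102 33:117,11,229 34:115,12,232
```

Cactus is at tool (88.3, 2.4) and the tips at (88.4, 0.7). I'll nudge 1.7 mm sideways and close.

Call:
step_arm(
  targets=[
    [[0.3,1.7,0,0,0,0],[0.3,1.7,0,0,0,0],[0.3,1.7,0,0,0,0]],
  ],
)

```text
time: 11.95
tool_pos: [496.6, -362.4, 52.0]
tcp_rot: [180.0, -0.1, -10.0]
ft_force: [0.5, 0.5, -0.8]
finger_gap: 44.6
grip_force: 5.9
```

Call:
step_arm(
  targets=[
    [[0,0,0,0,0,0],[0,0,0,0,0,0],[0,0,0,0,0,0],[0,0,0,0,0,0],[0,0,0,0,0,0]],
  ],
  fingers=0.12,
  newtons=30,
)

```text
time: 12.37
tool_pos: [496.2, -362.3, 51.3]
tcp_rot: [-180.0, 0.0, -10.0]
ft_force: [-0.4, 0.2, -2.0]
finger_gap: 37.8
grip_force: 7.0
```

Call:
step_arm(
  targets=[
    [[0,0,0,0,0,0],[0,0,0,0,0,0],[0,0,0,0,0,0],[0,0,0,0,0,0],[0,0,0,0,0,0]],
  ],
  fingers=0.6,
  newtons=30,
)

```text
time: 12.78
tool_pos: [496.3, -362.3, 51.3]
tcp_rot: [180.0, -0.0, -10.0]
ft_force: [-0.3, -1.2, -1.1]
finger_gap: 33.9
grip_force: 29.8
```

Call:
step_arm(
  targets=[
    [[0,0,4,0,0,0],[0,0,14,0,0,0],[0,0,32,0,0,0],[0,0,56,0,0,0],[0,0,80,0,0,0],[0,0,102,0,0,0],[0,0,116,0,0,0],[0,0,121,0,0,0],[0,0,121,0,0,0],[0,0,121,0,0,0]],
  ],
)

```text
time: 13.62
tool_pos: [495.9, -362.0, 171.5]
tcp_rot: [-180.0, 0.0, -10.0]
ft_force: [-0.6, 0.4, -1.2]
finger_gap: 34.0
grip_force: 30.0
```

```bash
python3 - <<'E'
from meas import *
from bench import r
d=snap("wrist","w7"); s=r.sense(); print(s["time"],s["tool_pos"],s["finger_gap"],s["grip_force"],s["ft_force"])
for n in("w6","w7"):
    d=load(n);hsv=cv2.cvtColor(d["img"],cv2.COLOR_BGR2HSV).astype(int);H,S,V=hsv[...,0],hsv[...,1],hsv[...,2]
    c=biggest(roi((H>20)&(H<85)&(S>60),220,20,420,160)); print(n,cv2.boundingRect(c.astype(np.int32)),cv2.contourArea(c.astype(np.int32)))
# pot rim: red pixels in several views, hull circle fit
t=load("top2");sc=load("s5")
for d,n,bx in((t,"top",(225,210,285,270)),(sc,"scene",(345,185,425,270)),(load("top0"),"top",(225,210,285,270))):
    hsv=cv2.cvtColor(d["img"],cv2.COLOR_BGR2HSV).astype(int);H,S,V=hsv[...,0],hsv[...,1],hsv[...,2]
    m=roi((H<12)&(S>140)&(V>45),*bx); ys,xs=np.nonzero(m); p=plane(d,np.c_[xs,ys],100)[:,:2]
    print(n,len(p),p.min(0),p.max(0))
E
```

```text
13.6667 [ 495.5575501  -361.65632886  170.57563724] 34.05792620899008 30.043623447418213 [ 0.38773747  0.05710047 -2.48338794]
w6 (261, 33, 107, 100) 7800.0
w7 (263, 31, 109, 100) 7787.5
top 563 [528.6206046   20.07973076] [630.34765778 140.60245711]
scene 2255 [505.82780714  -1.5043658 ] [677.96233473 141.7997012 ]
top 491 [502.72731053  14.15654343] [624.08733792 140.60245711]
```

The cactus is lifted in the tongs. Carrying it to the pot.

Call:
step_arm(
  targets=[
    [[0,8,0,0,0,0.005],[-1,25,0,0,0,0.01],[-2,50,0,0,0,0.02],[-3,80,0,0,0,0.03],[-4,112,0,0,0,0.045],[-5,144,0,0,0,0.06],[-6,176,0,0,0,0.075],[-8,208,0,0,0,0.09],[-9,240,0,0,0,0.105],[-10,272,0,0,0,0.12],[-12,304,0,0,0,0.135],[-13,336,0,0,0,0.15]],
  ],
)

```text
time: 14.67
tool_pos: [481.8, -24.2, 170.9]
tcp_rot: [-180.0, 0.1, -1.4]
ft_force: [0.1, 0.2, -1.9]
finger_gap: 34.1
grip_force: 30.1
```

Call:
step_arm(
  targets=[
    [[-1,32,0,0,0,0.008],[-2,60,0,0,0,0.015],[-3,82,0,0,0,0.02],[-3,96,0,0,0,0.025],[-3.5,102,0,0,0,0.025],[-3.5,102,0,0,0,0.025],[-3.5,102,0,0,0,0.025],[-3.5,102,0,0,0,0.025]],
  ],
)

```text
time: 15.33
tool_pos: [479.5, 74.9, 171.8]
tcp_rot: [180.0, 0.0, -0.1]
ft_force: [0.0, -0.8, -1.8]
finger_gap: 33.9
grip_force: 30.1
```

```bash
python3 - <<'E'
from meas import *
from bench import r
d=snap("wrist","w8"); sc=snap("scene","s8"); s=r.sense(); print(s["time"],s["tool_pos"],s["tcp_rot"],s["finger_gap"],s["grip_force"],s["ft_force"])
m=np.hstack([cv2.resize(d["img"],(440,330)),cv2.resize(sc["img"][160:280,350:480],(357,330),interpolation=cv2.INTER_CUBIC)]); cv2.imwrite("pics/m6.png",m)
hsv=cv2.cvtColor(d["img"],cv2.COLOR_BGR2HSV).astype(int);H,S,V=hsv[...,0],hsv[...,1],hsv[...,2]
m=(H<12)&(S>140)&(V>45); m[:,:150]=0; m[:,480:]=0; ys,xs=np.nonzero(m); p=plane(d,np.c_[xs,ys],100,True)[:,:2]
hl=cv2.convexHull(p.astype(np.float32))[:,0]; print(p.min(0),p.max(0),cv2.minEnclosingCircle(hl),cv2.fitEllipse(hl))
c=biggest(roi((H>20)&(H<85)&(S>60),220,20,420,160)); pc=plane(d,c,s["tool_pos"][2]-9,True)[:,:2]; print("cactus",cv2.minEnclosingCircle(pc.astype(np.float32)))
E
```

```text
15.4333 [479.74566346  74.79204999 172.09525675] [ 1.79986187e+02  1.78441975e-02 -8.92165816e-02] 33.77777883790683 30.14032781124115 [ 0.3524058  -0.19222743 -2.07759118]
[487.53600906  -9.93173541] [623.15505756 143.48231358] ((553.0197143554688, 65.69281768798828), 84.53802490234375) ((557.5135498046875, 65.14700317382812), (130.7584228515625, 166.66258239746094), 145.69691467285156)
cactus ((568.0665893554688, 75.46910095214844), 18.524560928344727)
```

View pics/m6.png

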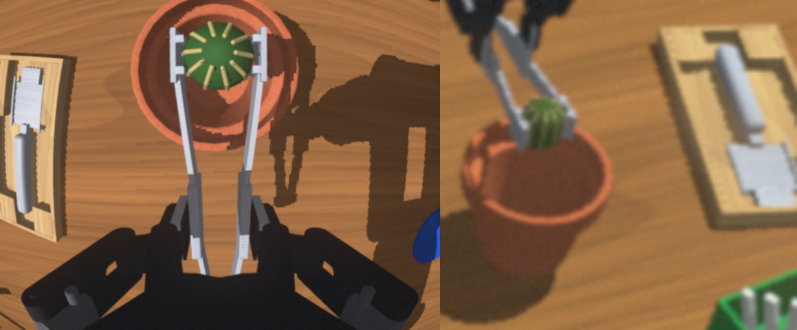

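The picture shows the cactus upright between the tips (218,55 in the wrist part), inside the pot's rim (132–298 px), and the trowel still in the tray. One quick check of the rim centre, then I'll hand in.

```bash
python3 - <<'E'
from h import *
d=load("w8"); p=plane(d,np.array([(132,78),(298,78),(213,150)])*1.4545,100,True)[:,:2]; print(p, "centre y",p[:2,1].mean(),"x",p[2,0]+65)
E
```

```text
[[562.47185278 141.83810747]
 [561.83011652  14.91738798]
 [504.96442858  79.75967197]] centre y 78.37774772303503 x 569.9644285795428
```

```bash
python3 -c "
from bench import r
print(r.hand_in())"
```

```text
the job is handed in; nothing more can be done
None
```

The job is handed in, with no verdict returned: the trowel lies flat in the tool tray, and the tongs hold the cactus upright within about 3 mm of the pot's centre, about 35 mm above the rim.

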